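# Click the battery pack into its charger

### The job

Take the battery pack with the yellow band and lower it, foot down, into the charger's bay without dropping it; then press it down gently until the catch snaps over and the green flag comes up, and press no further. Let go of the pack, and leave the blue-banded pack and the other things on the bench where they are.

Things in the scene. Friction and masses are not known exactly. Their poses are not given: they have to be found in the camera images.
- pack: the battery pack to charge: upright black block 60 x 38 x 100 mm (own x, y, z), about 0.3 kg, yellow band and top face; origin at the centre of its underside, z up. Both ends are alike: it may go into the bay either way round. Grip it across the 38 mm sides, near the top
- pack_top (a point): centre of the pack's flat yellow top, 100 mm above its underside, where it can be pressed. From first rest, pressing first yields an unknown 0 to 12 mm at about 5 N, then over about 1 mm climbs to a peak of 10 to 16 N, falls away over 2 mm, then the pack snaps the last 3 mm down by itself and stays. Damped: press at 10 mm/s or slower (faster adds 1 N per 10 mm/s)
- charger: black block 130 x 100 mm (own x, y), 64 mm high, fixed to the bench; origin at the centre of its underside, x along the bay's long side. Two orange jaws at the bay's x ends (x = +-49 to +-61 mm) stand up to 13 mm above the rim: keep fingers to the y sides. Loads over 30 N (a shove, pressing on after the snap) damage it
- bay (a point): centre of the bay's mouth, at the rim, 64 mm above the bench; axes as the charger's. Bay 64 (x) by 42 mm (y), with a 45-degree yellow flare 8 mm wide and deep round its mouth. A hidden sprung block first stops the pack's underside 18 to 42 mm below the rim (differs each time); snapped home it is 36 to 48 mm below, on a solid stop
- flag (a joint): how far in m the green round flag (12 mm across, at the charger's own x = -52, y = -38 mm) has risen: 0 down (its top then up to 12 mm above the rim), 0.012 fully up. It goes with the catch: below 0.005 not snapped over, above 0.010 snapped home
- spare: another battery pack of the same size with a blue band, standing on the bench, to be left alone; origin at the centre of its underside
- glue: glue bottle, 64 mm across, 190 mm high, to be left alone; origin at the centre of its underside
- tub: white tub with a lid, 132 mm across, 118 mm high, to be left alone; origin at the centre of its underside
- drill: yellow and black cordless drill standing on its foot, about 200 mm high, to be left alone; origin at the centre of its underside
- driver: red-handled screwdriver lying on the bench, about 200 mm long, to be left alone; origin on its underside, x along its length
- offcut: wooden offcut 160 x 45 x 22 mm, to be left alone; origin at the centre of its underside
There are look-alikes about, which are no part of the job. Leave any pink or red look-alike of the pack alone. What is shaped like the charger but purple is not meant.

How it is judged:
On the way, in this order (a step that is already met when the one before it is completed fails the run):
1. the yellow-banded pack stands in the bay, catch not yet snapped (z of pack in the frame of bay below -0.012 m and horizontal distance between pack and bay below 0.008 m and angle between pack's own z axis and vertical below 0.2 rad and value of joint flag below 0.004 m), for 0.1 s.
2. the catch has snapped over with the pack in the bay (value of joint flag above 0.009 m and z of pack in the frame of bay below -0.033 m and horizontal distance between pack and bay below 0.006 m), for 0.2 s.
At the end, for the whole second after the job is handed in: the flag is up (over 9 mm), the yellow-banded pack stands upright (within 0.1 rad) in the bay, within 6 mm of its centre and its underside more than 33 mm below the rim, at rest and let go (all of step 2 and angle between pack's own z axis and vertical below 0.1 rad and linear speed of pack below 0.02 m/s); the robot touches nothing.
It fails at once if the pack is dropped or rammed into the bay (faster than 0.4 m/s at its mouth or inside) (horizontal distance between pack and bay below 0.025 m and z of pack in the frame of bay below 0.01 m and linear speed of pack above 0.4 m/s).
It fails at once if the pack loads the charger with more than 30 N (shoved, or pressed on after the snap) (contact force between pack and charger above 30 N).
It fails at once if the robot pushes on the charger itself with more than 30 N (contact force between the arm and charger above 30 N).
It fails at once if the fingers push on the charger itself with more than 30 N (contact force between the fingers and charger above 30 N).
It fails at once if a bystander is moved by more than 25 mm (distance of any of spare, glue, tub, drill, driver, offcut from where it was at the start of the episode above 0.025 m).
It also fails if it takes over 61 s, if anything falls off the work surface, if the arm or the gripper's body presses on something with over 40 N, if the wrist force passes 120 N, or if a joint passes its speed limit or range.

### The arm

A 6-joint arm with a two-finger parallel gripper is mounted at the origin on the work surface. World frame = base frame: x ahead of the robot, y to its left, z up, the work surface at z = 0. Lengths are in m, angles in rad, forces in N, time in s.
With the tool pointing down it reaches from about 0.3 to 0.875 m from the base axis. Payload 6.4 kg.
Tool frame: the origin (TCP) lies at the very end of the fingers, on their centre line; the grasp point (between the pads) lies 19 mm behind it; z points along the fingers, y is the line along which they close (so a half turn about z gives the same grasp; the last joint's range is limited). The gripper opens to 85 mm and grips with 20 to 120 N. Pads are 22 mm wide; open, the fingers measure 114 mm over their backs; the gripper's body (76 mm by 85 mm) begins 54 mm behind the grasp point. The pads swing forward as they close: fully open they stand 13 mm farther back than shut.
Start: joints at [-1.519, 0.181, 1.607, -0, 1.354, -0.206], TCP at [0.147, -0.556, 0.231] pointing down, gripper open.
Joint ranges: [-2.99, 2.99], [-0.89, 2.07], [0.3, 2.58], [-1.14, 4.28], [0, 2.63], [-3.12, 3.12]. Speed limits (rad/s): [2.57, 2.57, 3.01, 3.14, 3.14, 3.14].

### API

Orientations are given as [roll, pitch, yaw] about the fixed x, y, z axes, in that order (R = Rz(yaw) Ry(pitch) Rx(roll)).
In Python, from station import manip gives the robot as it stands.
- The arm moves only by the tool apply_moves, never from a script. Its argument "targets" is a list of rows, each an object with "offset": the shift along the tool's x, y, z in mm, a list of three; "roll": the turn about the tool's z in degrees. A call has 1 to 8 rows; each row shifts and turns the commanded pose from where the row before left it, along the tool's axes as they then stand; what a row does not reach is not made up. A row lasts 1/8 s, in which the tool goes at most 62.5 mm and 10.7 degrees, less where a joint would pass 70% of its speed; a pose out of reach is approached as far as the arm can. A call is refused whole if a number of a shift passes 62.5 or a number of a turn 10.7, either way. A call with a gripper value outside its range is refused whole. "jaw" is the closure, from 0 (fully open) to 1 (shut), set as the call begins (left out, the last holds). The fingers move at their own pace and stop on an object; "force" is the grip in N (left out, the last holds). Time passes only in rows, so rows that do not move let the fingers close. It gives the time, the measured TCP pose, the force, the opening and the grip force at its end, in the units of the state.
- manip.sense(): the state, without advancing time (a new reading comes with each control period).
- manip.grab_frame(name): name is "scene" or "top" or "wrist"; returns a dict with "color" (420x560x3 uint8, red, green, blue), "fx", "fy", "cx", "cy" (pixels), "D" ([k1, k2, p1, p2, k3] as OpenCV has them; the pictures are not rectified), "rvec" (rotation vector, rad) and "tvec" (3), from world to camera coordinates, as OpenCV has them. Camera axes: x right, y down, z forward; pixel columns grow to the right and rows downward; lengths in m; the calibration is good to about 2 mm. A picture is of the moment at which its call begins. There is no depth.
- manip.sign_off(): hands the job in; it is judged then, once.
The state is a dict: "clock": time; "joint_positions": joint angles; "qvel": joint speeds; "joint_efforts": joint torques, N m; "tcp_pos": TCP position; "tcp_rot": TCP orientation; "ft_force": force on the tool from outside, world axes, zero at the start; "wrist_torque": the same for the moment, N m; "finger_gap": finger opening in m; "grasp_force": force on a finger pad.
Only numpy, scipy, OpenCV 4.12 (cv2) and the standard library are available. Lean on these libraries where they do the work, as an engineer would, in place of code of your own. Each camera call takes 0.05 s, during which the arm holds its last target. There are 200 camera calls.

## Working session

There is one attempt and no reset: what is moved stays moved. The work goes in short steps, Python scripts to look and compute and a tool call to move; the robot and the scene stay as the last step left them, time stands still between calls to the robot, and variables do not carry over. Pictures are saved under pics/ and viewed, at most 10 in all, crops included, and the job is handed in when it is done.

Besides the shell and the picture viewer there is one more tool, called after "Call:" in YAML: its name, and indented under it one key for each argument. apply_moves: Moves the arm, as the interface text tells. Its arguments: {"type":"object","properties":{"targets":{"type":"array"},"jaw":{"type":"number"},"force":{"type":"number"}},"required":["targets"]}

```bash
mkdir -p pics; cat > h.py <<'E'
import numpy as np, cv2
from station import manip
def cast(f,uv,z):
    K=np.array([[f['fx'],0,f['cx']],[0,f['fy'],f['cy']],[0,0,1.]])
    p=cv2.undistortPoints(np.array(uv,float).reshape(-1,1,2),K,np.array(f['D'],float)).reshape(-1,2)
    R=cv2.Rodrigues(np.array(f['rvec'],float))[0];t=np.array(f['tvec'],float).ravel()
    c=-R.T@t; d=np.c_[p,np.ones(len(p))]@R
    return c+d*((z-c[2])/d[:,2])[:,None]
def save(f,n): cv2.imwrite('pics/'+n+'.png',cv2.cvtColor(f['color'],cv2.COLOR_RGB2BGR)); np.save('pics/'+n+'.npy',f,allow_pickle=True)
def load(n): return np.load('pics/'+n+'.npy',allow_pickle=True).item()
E
python3 - <<'E'
from h import *
for n in('scene','top'): save(manip.grab_frame(n),n)
a=np.vstack([cv2.imread('pics/%s.png'%n) for n in('scene','top')])
print(manip.sense())
E
```

```text
{'clock': 0.1, 'joint_positions': array([-1.51928961e+00,  1.81489558e-01,  1.60790966e+00,  3.94472573e-05,
        1.35376600e+00, -2.06307617e-01]), 'qvel': array([ 0.00034321, -0.00292455, -0.00259952, -0.00089078, -0.00076317,
       -0.00173661]), 'joint_efforts': array([ 4.56928565e-04, -4.45877516e+01, -3.52238166e+01, -3.79217081e-04,
        4.13528745e-03, -9.45849798e-07]), 'tcp_pos': array([ 0.14660572, -0.55549378,  0.2304606 ]), 'tcp_rot': array([-3.14006133e+00, -3.59826019e-04,  2.57805536e-01]), 'ft_force': array([ 0.54595692, -0.1085879 ,  0.42379037]), 'wrist_torque': array([-0.03650151,  0.02195243,  0.01546907]), 'grasp_force': 0.0, 'finger_gap': 0.08535243345482724}
```

View pics/top.png

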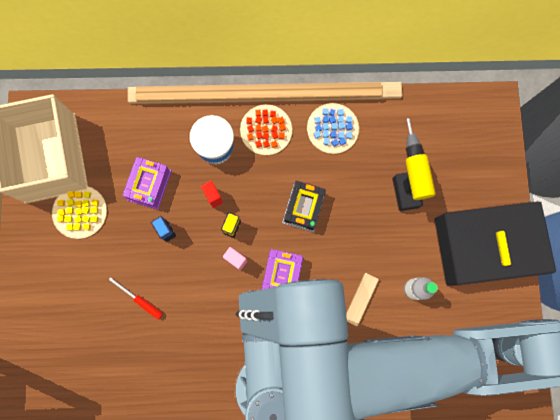

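View pics/scene.png

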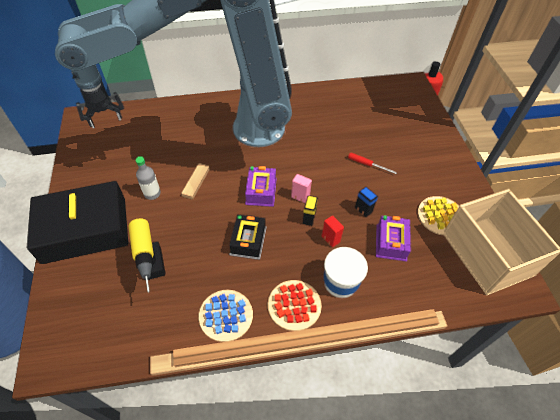

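The top view shows the yellow-topped pack at (231,225). Its look-alikes are blue (163,228), red (212,193) and pink (235,258). The black charger is at (304,205), and the purple ones are at (147,183) and (283,270). The yellow/black pack and the black charger fit the description, so I'll confirm them in a crop and measure.

```bash
python3 - <<'E'
from h import *
f=load('top'); im=f['color']
hsv=cv2.cvtColor(im,cv2.COLOR_RGB2HSV)
y=cv2.inRange(hsv,(22,120,120),(35,255,255))
def cont(x0,x1,y0,y1,mask):
    m=np.zeros_like(mask);m[y0:y1,x0:x1]=mask[y0:y1,x0:x1]
    cs=cv2.findContours(m,cv2.RETR_EXTERNAL,cv2.CHAIN_APPROX_NONE)[0]
    return [c for c in cs if cv2.contourArea(c)>4]
for nm,box,z,msk in(('pack',(215,248,208,242),.1,y),('bay',(280,330,180,228),.064,y),('green',(280,330,180,235),.07,cv2.inRange(hsv,(45,100,60),(80,255,255))),('orange',(280,330,180,235),.077,cv2.inRange(hsv,(8,150,150),(20,255,255)))):
    for c in cont(*box,msk):
        w=cast(f,c.reshape(-1,2),z)[:,:2]
        (ce,s,a)=cv2.minAreaRect((w*1000).astype(np.float32)); print(nm,c.reshape(-1,2).mean(0),np.round(ce),np.round(s),round(a,1))
cr=im[170:250,190:340];cv2.imwrite('pics/c.png',cv2.resize(cr[:,:,::-1],None,fx=5,fy=5,interpolation=cv2.INTER_CUBIC))
for n in('scene','top'):
    f=load(n);R=cv2.Rodrigues(np.array(f['rvec'],float))[0];print(n,-R.T@np.array(f['tvec']).ravel())
E
```

```text
pack [230.46969697 224.84848485] [495. 114.] [38. 61.] 69.4
bay [299.70588235 220.29411765] [505. -97.] [22.  9.] 88.6
bay [304.98837209 203.60465116] [ 558. -115.] [62. 85.] 71.7
bay [309.5   186.875] [ 611. -132.] [23.  9.] 69.8
green [312. 223.] [ 496. -135.] [12. 12.] 87.9
orange [327.78378378 227.08108108] [ 482. -185.] [15. 52.] 71.1
orange [316.98765432 183.67901235] [ 624. -153.] [106.  43.] 62.2
orange [288.60674157 212.76404494] [546. -89.] [104. 168.] 88.6
scene [ 1.34276687 -0.15657575  1.26990664]
top [0.26185145 0.00189867 1.62723467]
```

View pics/c.png

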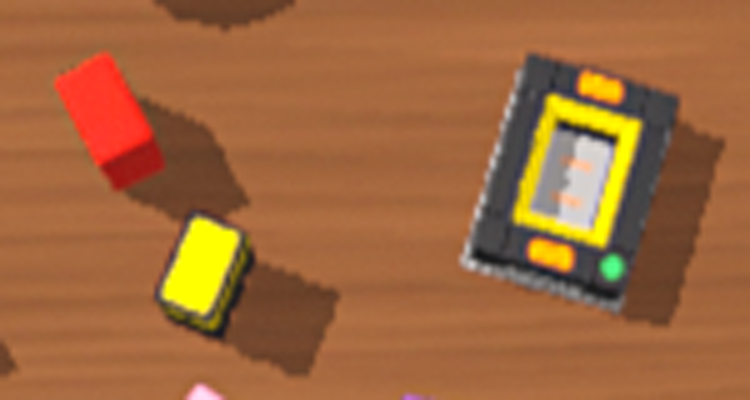

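The crop confirms the black pack with the yellow top and the black charger with the green flag. The pack is near (495,114) mm with its long axis at about -20°, and the bay is near (558,-115) mm at -18.3°. I'll move over the pack.

Call:
apply_moves:
  targets:
    - {"offset":[32,-35,-10],"roll":0}
    - {"offset":[32,-35,-10],"roll":0}
    - {"offset":[32,-35,-10],"roll":0}
    - {"offset":[32,-35,-10],"roll":0}
    - {"offset":[32,-35,0],"roll":0}
    - {"offset":[32,-35,0],"roll":0}
    - {"offset":[32,-35,0],"roll":0}
    - {"offset":[32,-35,0],"roll":0}
  jaw: 0

```text
clock: 1.1
tcp_pos: [0.3231, -0.2184, 0.2711]
tcp_rot: [-3.141, -0.0, 0.257]
ft_force: [0.9, 0.2, -0.3]
finger_gap: 0.0852
grasp_force: 0.0
```

Call:
apply_moves:
  targets:
    - {"offset":[32,-35,0],"roll":0}
    - {"offset":[32,-35,0],"roll":0}
    - {"offset":[32,-35,0],"roll":0}
    - {"offset":[32,-35,0],"roll":0}
    - {"offset":[0,0,0],"roll":10}
    - {"offset":[0,0,0],"roll":10}
    - {"offset":[0,0,0],"roll":10}
    - {"offset":[0,0,0],"roll":5}

```text
clock: 2.1
tcp_pos: [0.4106, -0.0518, 0.2709]
tcp_rot: [-3.142, 0.001, -0.357]
ft_force: [0.3, 0.3, -0.8]
finger_gap: 0.0856
grasp_force: 0.0
```

Call:
apply_moves:
  targets:
    - {"offset":[5,-46,0],"roll":0}
    - {"offset":[5,-46,0],"roll":0}
    - {"offset":[5,-46,0],"roll":0}
    - {"offset":[5,-46,0],"roll":0}
    - {"offset":[0,0,10],"roll":0}
    - {"offset":[0,0,0],"roll":0}

```text
clock: 2.85
tcp_pos: [0.4921, 0.1136, 0.2597]
tcp_rot: [3.14, 0.003, -0.352]
ft_force: [0.6, -0.4, -0.4]
finger_gap: 0.0851
grasp_force: 0.0
```

```bash
python3 - <<'E'
from h import *
f=manip.grab_frame('wrist');save(f,'w1');s=manip.sense();print(s['tcp_pos'],s['tcp_rot'])
hsv=cv2.cvtColor(f['color'],cv2.COLOR_RGB2HSV)
y=cv2.inRange(hsv,(22,120,120),(35,255,255))
for c in cv2.findContours(y,cv2.RETR_EXTERNAL,cv2.CHAIN_APPROX_NONE)[0]:
    if cv2.contourArea(c)<100: continue
    w=cast(f,c.reshape(-1,2),.1)[:,:2]
    print(c.reshape(-1,2).mean(0),cv2.minAreaRect((w*1000).astype(np.float32)))
E
```

```text
[0.49235352 0.11318904 0.26038019] [ 3.14048408e+00  1.97537251e-03 -3.53380867e-01]
[428.2746114  250.12435233] ((371.1761474609375, -25.72930908203125), (50.66072082519531, 70.68207550048828), 76.0574951171875)
[ 20.54166667 194.875     ] ((590.4476928710938, 374.3395690917969), (20.903064727783203, 8.997759819030762), 69.57166290283203)
[274.58108108 190.22972973] ((498.5265808105469, 114.76271057128906), (30.600481033325195, 53.003231048583984), 66.59786224365234)
[ 15.94610778 166.52694611] ((624.6918334960938, 352.14117431640625), (50.64611053466797, 45.82754135131836), 71.3011245727539)
[ 14.26760563 113.56338028] ((663.2095947265625, 329.5259704589844), (31.976221084594727, 6.756473541259766), 72.45629119873047)
[454.48214286 111.41071429] ((513.3568115234375, -78.81246948242188), (21.65839385986328, 8.406867980957031), 70.4984130859375)
[461.46453901  54.82624113] ((559.5316772460938, -93.67817687988281), (54.643653869628906, 73.57601928710938), 71.39166259765625)
```

View pics/w1.png

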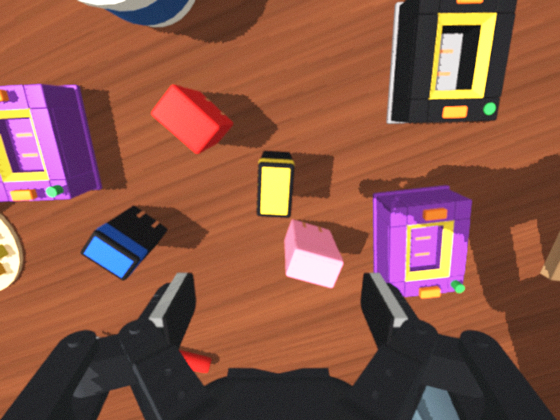

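The wrist view shows the yellow-topped pack at (275,190), clear of the red (192,118) and pink (313,255) packs. The refined pack centre is (498,114.5) mm with its long axis at about -22.5°.

Call:
apply_moves:
  targets:
    - {"offset":[5,-3,30],"roll":2}
    - {"offset":[0,0,40],"roll":0}
    - {"offset":[0,0,40],"roll":0}
    - {"offset":[0,0,30],"roll":0}
    - {"offset":[0,0,25],"roll":0}
    - {"offset":[0,0,15],"roll":0}
    - {"offset":[0,0,9],"roll":0}
    - {"offset":[0,0,0],"roll":0}

```text
clock: 3.9
tcp_pos: [0.499, 0.1145, 0.0723]
tcp_rot: [3.142, 0.0, -0.388]
ft_force: [0.4, 0.1, 0.3]
finger_gap: 0.0853
grasp_force: 0.0
```

Call:
apply_moves:
  targets:
    - {"offset":[0,0,0],"roll":0}
    - {"offset":[0,0,0],"roll":0}
    - {"offset":[0,0,0],"roll":0}
    - {"offset":[0,0,0],"roll":0}
    - {"offset":[0,0,0],"roll":0}
    - {"offset":[0,0,0],"roll":0}
  jaw: 1
  force: 50

```text
clock: 4.65
tcp_pos: [0.4996, 0.1148, 0.0731]
tcp_rot: [-3.141, -0.001, -0.388]
ft_force: [-1.4, -1.3, 5.6]
finger_gap: 0.037
grasp_force: 51.0
```

Call:
apply_moves:
  targets:
    - {"offset":[0,0,-15],"roll":0}
    - {"offset":[0,0,-35],"roll":0}
    - {"offset":[0,0,-35],"roll":0}
    - {"offset":[0,0,-30],"roll":0}
    - {"offset":[20,25,-10],"roll":0}
    - {"offset":[24,32,0],"roll":-4}
    - {"offset":[16,20,0],"roll":0}
    - {"offset":[0,0,0],"roll":0}

```text
clock: 5.65
tcp_pos: [0.5271, 0.02, 0.1975]
tcp_rot: [3.141, 0.0, -0.321]
ft_force: [-0.6, 0.3, -3.4]
finger_gap: 0.037
grasp_force: 50.9
```

```bash
python3 - <<'E'
from h import *
f=manip.grab_frame('wrist');save(f,'w2');s=manip.sense();print(s['tcp_pos'],s['tcp_rot'],s['finger_gap'],s['ft_force'])
hsv=cv2.cvtColor(f['color'],cv2.COLOR_RGB2HSV)
y=cv2.inRange(hsv,(22,120,120),(35,255,255))
for c in cv2.findContours(y,cv2.RETR_EXTERNAL,cv2.CHAIN_APPROX_NONE)[0]:
    if cv2.contourArea(c)<100: continue
    for z in(.064,s['tcp_pos'][2]+.028):
        w=cast(f,c.reshape(-1,2),z)[:,:2]
        print(z,c.reshape(-1,2).mean(0),cv2.minAreaRect((w*1000).astype(np.float32)))
E
```

```text
[0.52668811 0.02106873 0.19724714] [-3.14137926e+00  1.07246671e-03 -3.19793222e-01] 0.037207905745611364 [ 0.07702436 -0.04490692 -3.43458565]
0.064 [386.34343434 299.68686869] ((385.1177978515625, -59.93320083618164), (44.03651428222656, 20.79122543334961), 52.5766716003418)
0.22524714120288478 [386.34343434 299.68686869] ((515.8084716796875, -28.805908203125), (18.238964080810547, 8.611275672912598), 52.5767936706543)
0.064 [277.63576159 303.25827815] ((412.67236328125, 58.439762115478516), (69.33113098144531, 123.36951446533203), 70.58784484863281)
0.22524714120288478 [277.63576159 303.25827815] ((527.2210083007812, 20.22160530090332), (28.715469360351562, 51.097007751464844), 70.5878677368164)
0.064 [277.83597884 236.3015873 ] ((493.7328186035156, 31.182865142822266), (84.5230484008789, 23.1966609954834), 72.3526611328125)
0.22524714120288478 [277.83597884 236.3015873 ] ((560.7945556640625, 8.932353973388672), (35.00764465332031, 9.607603073120117), 72.35267639160156)
0.064 [401.85714286 186.42857143] ((505.985595703125, -98.26022338867188), (24.427831649780273, 9.911675453186035), 71.697265625)
0.22524714120288478 [401.85714286 186.42857143] ((565.869140625, -44.68016815185547), (10.11746883392334, 4.105170726776123), 71.69987487792969)
0.064 [408.50636943 124.79299363] ((558.111328125, -115.05940246582031), (60.657596588134766, 82.35977935791016), 71.99471282958984)
0.22524714120288478 [408.50636943 124.79299363] ((587.4586791992188, -51.63801574707031), (25.123071670532227, 34.111656188964844), 71.99469757080078)
0.064 [417.28571429  61.07792208] ((610.4835815429688, -132.59634399414062), (24.715011596679688, 9.304296493530273), 72.40583038330078)
0.22524714120288478 [417.28571429  61.07792208] ((609.1502685546875, -58.901493072509766), (10.236418724060059, 3.853635311126709), 72.40484619140625)
```

View pics/w2.png

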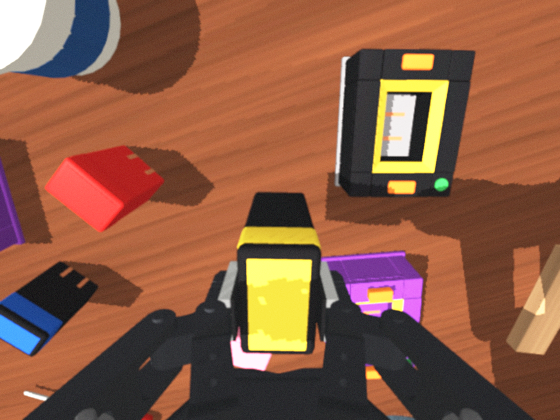

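The wrist view shows the pack centred in the grip at (278,300) and the charger bay at (408,125). Two measurements agree on the bay: (558,-115) mm at -18°.

Call:
apply_moves:
  targets:
    - {"offset":[14,23,0],"roll":0}
    - {"offset":[20,34,0],"roll":0}
    - {"offset":[20,34,0],"roll":0}
    - {"offset":[14,22,0],"roll":-0.5}
    - {"offset":[4,6,0],"roll":0}
    - {"offset":[0,0,10],"roll":0}
    - {"offset":[0,0,10],"roll":0}
    - {"offset":[0,0,0],"roll":0}

```text
clock: 6.7
tcp_pos: [0.5571, -0.1126, 0.1756]
tcp_rot: [-3.141, 0.003, -0.308]
ft_force: [0.3, 0.4, -3.8]
finger_gap: 0.0369
grasp_force: 51.0
```

```bash
python3 - <<'E'
from h import *
s=manip.sense();print(s['tcp_pos'],s['tcp_rot'],s['finger_gap'],s['ft_force'])
f=manip.grab_frame('wrist');save(f,'w3')
hsv=cv2.cvtColor(f['color'],cv2.COLOR_RGB2HSV)
y=cv2.inRange(hsv,(22,120,120),(35,255,255))
for c in cv2.findContours(y,cv2.RETR_EXTERNAL,cv2.CHAIN_APPROX_NONE)[0]:
    if cv2.contourArea(c)<100: continue
    for z in(.064,s['tcp_pos'][2]+.028):
        w=cast(f,c.reshape(-1,2),z)[:,:2]
        print(z,c.reshape(-1,2).mean(0),cv2.minAreaRect((w*1000).astype(np.float32)))
E
```

```text
[ 0.55711662 -0.11257513  0.17556331] [-3.1410626   0.00334734 -0.30821117] 0.03694137750393039 [ 0.28392856  0.3956266  -3.78442281]
0.064 [268.69811321 363.16981132] ((388.6202697753906, -47.60122299194336), (23.602624893188477, 10.276159286499023), 72.43475341796875)
0.20356331285276602 [268.69811321 363.16981132] ((526.6281127929688, -97.77549743652344), (10.587162017822266, 4.609597206115723), 72.43277740478516)
0.064 [277.66556291 303.25496689] ((457.2652587890625, -80.36985778808594), (64.1552734375, 113.86731719970703), 71.11988067626953)
0.20356331285276602 [277.66556291 303.25496689] ((557.4198608398438, -112.47439575195312), (28.777742385864258, 51.076751708984375), 71.11990356445312)
0.064 [278.07216495 236.38659794] ((531.8960571289062, -104.53207397460938), (79.79056549072266, 21.497459411621094), 72.30741882324219)
0.20356331285276602 [278.07216495 236.38659794] ((590.8966064453125, -123.31269836425781), (35.791175842285156, 9.642971992492676), 72.3074722290039)
0.064 [282.28145695 182.45364238] ((573.7758178710938, -120.61952209472656), (60.27875518798828, 50.526885986328125), 70.49867248535156)
0.20356331285276602 [282.28145695 182.45364238] ((609.682373046875, -130.5289764404297), (27.038896560668945, 22.6645450592041), 70.49860382080078)
0.064 [281.   147.25] ((610.6387939453125, -132.2998504638672), (23.785472869873047, 9.980812072753906), 72.29009246826172)
0.20356331285276602 [281.   147.25] ((626.2178344726562, -135.76832580566406), (10.669329643249512, 4.477062702178955), 72.290283203125)
```

View pics/w3.png

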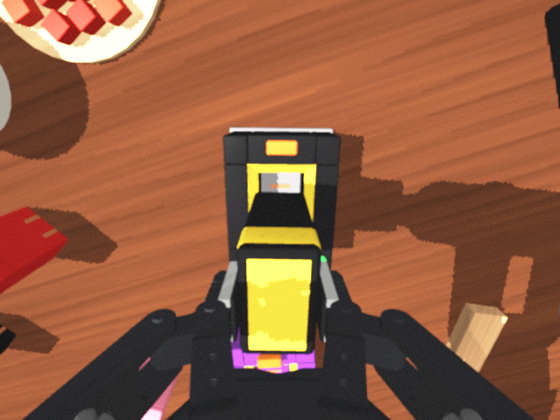

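Call:
apply_moves:
  targets:
    - {"offset":[1.6,2.2,4],"roll":0}
    - {"offset":[0,0,8],"roll":0}
    - {"offset":[0,0,8],"roll":0}
    - {"offset":[0,0,6],"roll":0}
    - {"offset":[0,0,5],"roll":0}
    - {"offset":[0,0,3],"roll":0}
    - {"offset":[0,0,2],"roll":0}
    - {"offset":[0,0,0],"roll":0}

```text
clock: 7.75
tcp_pos: [0.5591, -0.1167, 0.1413]
tcp_rot: [-3.142, 0.0, -0.309]
ft_force: [0.2, -0.2, -3.2]
finger_gap: 0.0374
grasp_force: 51.1
```

Call:
apply_moves:
  targets:
    - {"offset":[0,0,1.5],"roll":0}
    - {"offset":[0,0,1.5],"roll":0}
    - {"offset":[0,0,1.5],"roll":0}
    - {"offset":[0,0,1.5],"roll":0}
    - {"offset":[0,0,1.5],"roll":0}
    - {"offset":[0,0,1.5],"roll":0}

```text
clock: 8.5
tcp_pos: [0.5591, -0.1167, 0.1322]
tcp_rot: [-3.142, 0.0, -0.309]
ft_force: [-0.1, 0.1, -4.0]
finger_gap: 0.0368
grasp_force: 51.1
```

Call:
apply_moves:
  targets:
    - {"offset":[-1.1,-1.0,0],"roll":0.5}
    - {"offset":[0,0,1.5],"roll":0}
    - {"offset":[0,0,1.5],"roll":0}
    - {"offset":[0,0,1.5],"roll":0}
    - {"offset":[0,0,1.5],"roll":0}
    - {"offset":[0,0,1],"roll":0}
    - {"offset":[0,0,1],"roll":0}

```text
clock: 9.38
tcp_pos: [0.5584, -0.1154, 0.1242]
tcp_rot: [-3.142, -0.0, -0.318]
ft_force: [1.3, -0.3, -3.7]
finger_gap: 0.0377
grasp_force: 51.0
```

Call:
apply_moves:
  targets:
    - {"offset":[0,0,1],"roll":0}
    - {"offset":[0,0,1],"roll":0}
    - {"offset":[0,0,1],"roll":0}
    - {"offset":[0,0,1],"roll":0}
    - {"offset":[0,0,1],"roll":0}

```text
clock: 10.0
tcp_pos: [0.5584, -0.1154, 0.1192]
tcp_rot: [-3.142, -0.0, -0.318]
ft_force: [-0.1, -0.2, -2.4]
finger_gap: 0.037
grasp_force: 51.0
```

Call:
apply_moves:
  targets:
    - {"offset":[0,0,1],"roll":0}
    - {"offset":[0,0,1],"roll":0}

```text
clock: 10.25
tcp_pos: [0.5584, -0.1154, 0.1172]
tcp_rot: [-3.142, -0.0, -0.318]
ft_force: [-0.1, 0.3, -3.6]
finger_gap: 0.0373
grasp_force: 51.0
```

Call:
apply_moves:
  targets:
    - {"offset":[0,0,1],"roll":0}
    - {"offset":[0,0,1],"roll":0}

```text
clock: 10.5
tcp_pos: [0.5584, -0.1154, 0.1152]
tcp_rot: [-3.142, -0.0, -0.318]
ft_force: [-0.4, -0.6, -3.4]
finger_gap: 0.0371
grasp_force: 51.0
```

Call:
apply_moves:
  targets:
    - {"offset":[0,0,1],"roll":0}
    - {"offset":[0,0,1],"roll":0}

```text
clock: 10.75
tcp_pos: [0.5584, -0.1154, 0.1132]
tcp_rot: [3.142, 0.0, -0.318]
ft_force: [-0.6, 0.4, -3.1]
finger_gap: 0.0375
grasp_force: 51.0
```

Call:
apply_moves:
  targets:
    - {"offset":[0,0,1],"roll":0}
    - {"offset":[0,0,1],"roll":0}

```text
clock: 11.0
tcp_pos: [0.5584, -0.1154, 0.1112]
tcp_rot: [-3.142, 0.0, -0.318]
ft_force: [0.4, -1.1, -2.8]
finger_gap: 0.0371
grasp_force: 51.0
```

Call:
apply_moves:
  targets:
    - {"offset":[0,0,1],"roll":0}
    - {"offset":[0,0,1],"roll":0}

```text
clock: 11.25
tcp_pos: [0.5584, -0.1154, 0.1092]
tcp_rot: [3.142, -0.0, -0.318]
ft_force: [0.6, 0.4, -3.1]
finger_gap: 0.0373
grasp_force: 51.0
```

Call:
apply_moves:
  targets:
    - {"offset":[0,0,1],"roll":0}
    - {"offset":[0,0,1],"roll":0}

```text
clock: 11.5
tcp_pos: [0.5584, -0.1154, 0.1072]
tcp_rot: [-3.142, -0.0, -0.318]
ft_force: [0.0, -0.6, -3.8]
finger_gap: 0.0372
grasp_force: 51.0
```

Call:
apply_moves:
  targets:
    - {"offset":[0,0,1],"roll":0}
    - {"offset":[0,0,1],"roll":0}

```text
clock: 11.75
tcp_pos: [0.5584, -0.1154, 0.1053]
tcp_rot: [-3.142, -0.0, -0.318]
ft_force: [-0.9, -0.7, -3.0]
finger_gap: 0.0371
grasp_force: 51.0
```

Call:
apply_moves:
  targets:
    - {"offset":[0,0,1],"roll":0}
    - {"offset":[0,0,1],"roll":0}

```text
clock: 12.0
tcp_pos: [0.5584, -0.1154, 0.1032]
tcp_rot: [-3.142, 0.0, -0.318]
ft_force: [-0.0, 0.3, -3.5]
finger_gap: 0.037
grasp_force: 51.0
```

Call:
apply_moves:
  targets:
    - {"offset":[0,0,1],"roll":0}
    - {"offset":[0,0,1],"roll":0}

```text
clock: 12.25
tcp_pos: [0.5584, -0.1154, 0.1012]
tcp_rot: [-3.142, 0.0, -0.318]
ft_force: [0.6, 1.3, -3.5]
finger_gap: 0.037
grasp_force: 51.0
```

Call:
apply_moves:
  targets:
    - {"offset":[0,0,1],"roll":0}
    - {"offset":[0,0,1],"roll":0}

```text
clock: 12.5
tcp_pos: [0.5584, -0.1154, 0.0992]
tcp_rot: [-3.142, -0.0, -0.318]
ft_force: [-0.5, -0.2, -3.8]
finger_gap: 0.0371
grasp_force: 51.0
```

Call:
apply_moves:
  targets:
    - {"offset":[0,0,1],"roll":0}
    - {"offset":[0,0,0],"roll":0}

```text
clock: 12.75
tcp_pos: [0.5587, -0.1154, 0.0989]
tcp_rot: [-3.142, -0.001, -0.318]
ft_force: [-2.0, 0.6, 3.2]
finger_gap: 0.0371
grasp_force: 51.6
```

Call:
apply_moves:
  targets:
    - {"offset":[0,0,1],"roll":0}
    - {"offset":[0,0,0],"roll":0}

```text
clock: 13.0
tcp_pos: [0.5587, -0.1154, 0.0977]
tcp_rot: [-3.142, -0.001, -0.318]
ft_force: [-1.9, 0.6, 3.9]
finger_gap: 0.0376
grasp_force: 52.0
```

The block makes contact at TCP z ≈ 0.0985. I'll let go, rise, and shut the fingers.

Call:
apply_moves:
  targets:
    - {"offset":[0,0,0],"roll":0}
    - {"offset":[0,0,0],"roll":0}
    - {"offset":[0,0,0],"roll":0}
    - {"offset":[0,0,0],"roll":0}
    - {"offset":[0,0,0],"roll":0}
    - {"offset":[0,0,0],"roll":0}
  jaw: 0

```text
clock: 13.75
tcp_pos: [0.5584, -0.1154, 0.0973]
tcp_rot: [-3.142, -0.0, -0.318]
ft_force: [0.0, -0.4, 0.9]
finger_gap: 0.0852
grasp_force: 0.0
```

Call:
apply_moves:
  targets:
    - {"offset":[0,0,-5],"roll":0}
    - {"offset":[0,0,-15],"roll":0}
    - {"offset":[0,0,-25],"roll":0}
    - {"offset":[0,0,-15],"roll":0}
    - {"offset":[0,0,0],"roll":0}

```text
clock: 14.38
tcp_pos: [0.5595, -0.1159, 0.1593]
tcp_rot: [3.141, -0.004, -0.318]
ft_force: [0.8, -0.1, 1.0]
finger_gap: 0.0857
grasp_force: 0.0
```

Call:
apply_moves:
  targets:
    - {"offset":[0,0,0],"roll":0}
    - {"offset":[0,0,0],"roll":0}
    - {"offset":[0,0,0],"roll":0}
    - {"offset":[0,0,0],"roll":0}
    - {"offset":[0,0,0],"roll":0}
    - {"offset":[0,0,0],"roll":0}
    - {"offset":[0,0,0],"roll":0}
    - {"offset":[0,0,0],"roll":0}
  jaw: 1
  force: 20

```text
clock: 15.38
tcp_pos: [0.5584, -0.1154, 0.1573]
tcp_rot: [3.142, -0.0, -0.318]
ft_force: [-0.2, 0.2, 0.0]
finger_gap: -0.0001
grasp_force: 0.0
```

```bash
python3 - <<'E'
from h import *
s=manip.sense();print(s['tcp_pos'],s['tcp_rot'],s['finger_gap'],s['ft_force'])
f=manip.grab_frame('wrist');save(f,'w4')
g=manip.grab_frame('top');save(g,'t4')
cv2.imwrite('pics/j4.png',np.hstack([cv2.imread('pics/w4.png')[:,80:480],cv2.resize(cv2.imread('pics/t4.png')[160:265,255:355],(400,420))]))
E
```

```text
[ 0.55841272 -0.11540945  0.15732031] [ 3.14157033e+00 -7.06891985e-05 -3.18159121e-01] -9.466556748224868e-05 [-0.22768544  0.21397268  0.04732235]
```

View pics/j4.png

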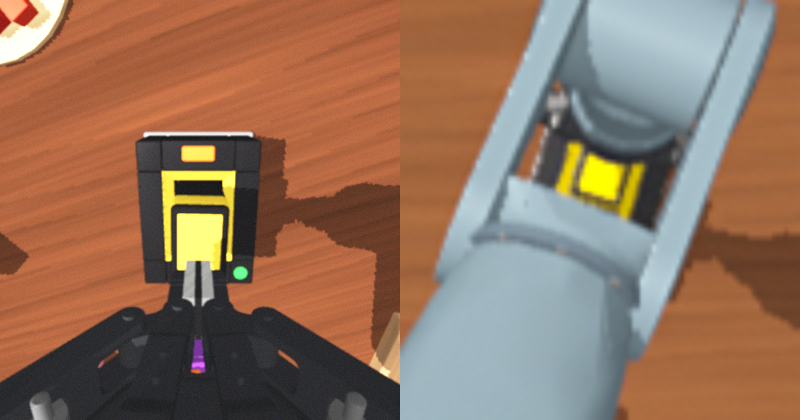

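The pack stands upright in the bay with the flag down, at (240,272) in the left half. The shut fingers are over its top, so I'll press slowly.

Call:
apply_moves:
  targets:
    - {"offset":[0,0,8],"roll":0}
    - {"offset":[0,0,8],"roll":0}
    - {"offset":[0,0,5],"roll":0}
    - {"offset":[0,0,3],"roll":0}
    - {"offset":[0,0,1],"roll":0}
    - {"offset":[0,0,1],"roll":0}
    - {"offset":[0,0,1],"roll":0}
    - {"offset":[0,0,0],"roll":0}

```text
clock: 16.48
tcp_pos: [0.5584, -0.1154, 0.1303]
tcp_rot: [-3.142, -0.0, -0.318]
ft_force: [-0.7, -0.0, 0.4]
finger_gap: 0.0003
grasp_force: 0.0
```

Call:
apply_moves:
  targets:
    - {"offset":[0,0,1],"roll":0}
    - {"offset":[0,0,1],"roll":0}

```text
clock: 16.73
tcp_pos: [0.5584, -0.1154, 0.1283]
tcp_rot: [3.142, -0.0, -0.318]
ft_force: [0.1, 0.2, -0.1]
finger_gap: 0.0
grasp_force: 0.0
```

Call:
apply_moves:
  targets:
    - {"offset":[0,0,1],"roll":0}
    - {"offset":[0,0,0],"roll":0}

```text
clock: 16.98
tcp_pos: [0.5583, -0.1154, 0.1271]
tcp_rot: [-3.142, 0.0, -0.318]
ft_force: [-0.1, -0.8, -0.4]
finger_gap: 0.0002
grasp_force: 0.0
```

Call:
apply_moves:
  targets:
    - {"offset":[0,0,1],"roll":0}
    - {"offset":[0,0,0],"roll":0}

```text
clock: 17.23
tcp_pos: [0.5584, -0.1154, 0.1262]
tcp_rot: [-3.142, 0.0, -0.318]
ft_force: [-0.8, 0.6, 0.8]
finger_gap: 0.0
grasp_force: 0.0
```

Call:
apply_moves:
  targets:
    - {"offset":[0,0,1],"roll":0}
    - {"offset":[0,0,0],"roll":0}

```text
clock: 17.48
tcp_pos: [0.5583, -0.1154, 0.1252]
tcp_rot: [-3.142, 0.0, -0.318]
ft_force: [-0.3, 0.6, 0.4]
finger_gap: 0.0002
grasp_force: 0.0
```

Call:
apply_moves:
  targets:
    - {"offset":[0,0,1],"roll":0}
    - {"offset":[0,0,0],"roll":0}

```text
clock: 17.73
tcp_pos: [0.5586, -0.1155, 0.1246]
tcp_rot: [3.142, -0.001, -0.318]
ft_force: [0.1, 0.6, 2.8]
finger_gap: 0.0001
grasp_force: 1.2
```

Call:
apply_moves:
  targets:
    - {"offset":[0,0,1],"roll":0}
    - {"offset":[0,0,0],"roll":0}

```text
clock: 17.98
tcp_pos: [0.5587, -0.1155, 0.1237]
tcp_rot: [3.142, -0.001, -0.318]
ft_force: [-1.7, 0.1, 4.6]
finger_gap: 0.0001
grasp_force: 2.3
```

Call:
apply_moves:
  targets:
    - {"offset":[0,0,1],"roll":0}
    - {"offset":[0,0,0],"roll":0}

```text
clock: 18.23
tcp_pos: [0.559, -0.1157, 0.1232]
tcp_rot: [3.141, -0.002, -0.318]
ft_force: [-1.9, 0.6, 7.5]
finger_gap: 0.0001
grasp_force: 4.1
```

Call:
apply_moves:
  targets:
    - {"offset":[0,0,0.8],"roll":0}
    - {"offset":[0,0,0],"roll":0}

```text
clock: 18.48
tcp_pos: [0.5592, -0.1158, 0.1229]
tcp_rot: [3.141, -0.002, -0.318]
ft_force: [-1.7, -0.1, 10.3]
finger_gap: 0.0002
grasp_force: 5.3
```

Call:
apply_moves:
  targets:
    - {"offset":[0,0,0.8],"roll":0}
    - {"offset":[0,0,0],"roll":0}

```text
clock: 18.73
tcp_pos: [0.5594, -0.1158, 0.1223]
tcp_rot: [3.141, -0.002, -0.318]
ft_force: [-1.4, 0.9, 11.0]
finger_gap: -0.0001
grasp_force: 5.7
```

Call:
apply_moves:
  targets:
    - {"offset":[0,0,0.5],"roll":0}
    - {"offset":[0,0,0],"roll":0}

```text
clock: 18.98
tcp_pos: [0.5592, -0.1157, 0.1215]
tcp_rot: [3.141, -0.002, -0.318]
ft_force: [-0.9, -0.3, 9.4]
finger_gap: -0.0
grasp_force: 4.2
```

Call:
apply_moves:
  targets:
    - {"offset":[0,0,0.5],"roll":0}
    - {"offset":[0,0,0],"roll":0}

```text
clock: 19.23
tcp_pos: [0.5581, -0.1153, 0.1192]
tcp_rot: [-3.142, 0.001, -0.318]
ft_force: [-0.2, 0.5, -0.8]
finger_gap: -0.0001
grasp_force: 0.0
```

The force fell to zero, which means the catch snapped. I'll retreat and check the flag.

Call:
apply_moves:
  targets:
    - {"offset":[0,0,-5],"roll":0}
    - {"offset":[0,0,-12],"roll":0}
    - {"offset":[0,0,-15],"roll":0}
    - {"offset":[0,0,-6],"roll":0}
    - {"offset":[0,0,0],"roll":0}
    - {"offset":[0,0,0],"roll":0}

```text
clock: 19.98
tcp_pos: [0.5581, -0.1153, 0.1574]
tcp_rot: [-3.142, 0.001, -0.318]
ft_force: [0.2, 0.3, -0.1]
finger_gap: 0.0002
grasp_force: 0.0
```

```bash
python3 - <<'E'
from h import *
s=manip.sense();print(s['tcp_pos'],s['ft_force'])
f=manip.grab_frame('wrist');save(f,'w5')
for n in('w4','w5'):
    f=load(n);hsv=cv2.cvtColor(f['color'],cv2.COLOR_RGB2HSV)
    m=cv2.inRange(hsv,(45,100,60),(80,255,255));m[:,:290]=0
    c=max(cv2.findContours(m,cv2.RETR_EXTERNAL,cv2.CHAIN_APPROX_NONE)[0],key=cv2.contourArea)
    print(n,cv2.minEnclosingCircle(c),[np.round(cast(f,[cv2.minEnclosingCircle(c)[0]],z)[0]*1000,1) for z in(.064,.07,.076,.082,.088)])
cv2.imwrite('pics/j5.png',np.hstack([cv2.imread('pics/%s.png'%n)[:,80:480] for n in('w4','w5')]))
E
```

```text
[ 0.55813216 -0.11529603  0.15739786] [ 0.23369786  0.30255478 -0.09372262]
w4 ((320.0, 272.5), 7.500100135803223) [array([ 496.5, -135.2,   64. ]), array([ 500.1, -135.4,   70. ]), array([ 503.8, -135.6,   76. ]), array([ 507.4, -135.7,   82. ]), array([ 511.1, -135.9,   88. ])]
w5 ((320.8689270019531, 275.32525634765625), 10.519917488098145) [array([ 493., -135.,   64.]), array([ 496.7, -135.2,   70. ]), array([ 500.5, -135.4,   76. ]), array([ 504.2, -135.6,   82. ]), array([ 507.9, -135.7,   88. ])]
```

View pics/j5.png

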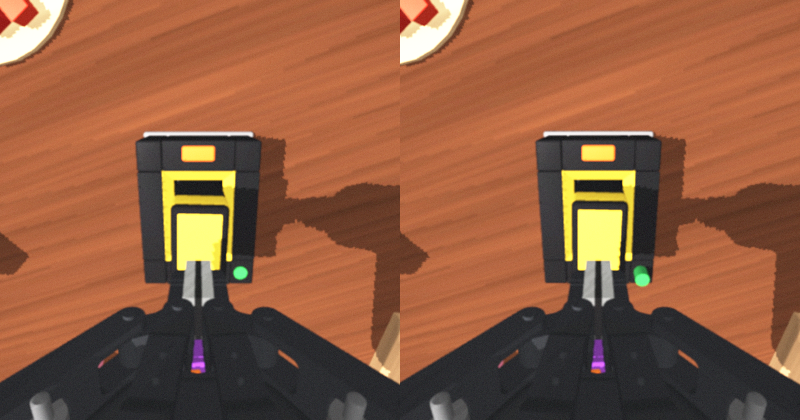

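The after-view shows the green flag standing tall at (642,275) with the pack lower in the bay. The catch has snapped and the robot is clear.

```bash
python3 -c "
from station import manip
print(manip.sign_off())"
```

```text
the job is handed in; nothing more can be done
None
```

The yellow-banded pack is in the charger with the catch snapped over and the green flag up; I let go of it and handed the job in after about 20 s of robot time (no verdict came back).

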